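# Take the pile of set-up blocks apart into their trays

## Task

The set-up blocks were left piled up: take the pile apart and put each of the four pieces into the low wooden tray made to its shape and size (round spacer, drilled block, hexagonal block, long riser bar). Each must lie flat on its tray's floor inside the rim, the same way up as it is now, released; leave the tape measure where it stands.

Things in the scene. Friction and masses are not known exactly. Their poses are not given: they have to be found in the camera images.
- round_spacer: Plain aluminium round spacer, a disc 36 mm in diameter and 30 mm high with a dark bore mark on top. Top of the pile: it stands on the drilled block. Origin at the centre of its underside, z up.
- drilled_block: Rust-brown drilled steel block, 50 mm along its x, 62 mm along its y, 45 mm high, about 0.5 kg. It stands on one end of the riser bar, its y roughly along the bar, with the round spacer on it. Origin at the centre of its underside, z up.
- hex_block: Steel hexagonal collet block, 50 mm across flats, 58 mm across corners, 45 mm high, dark round bore mark on top, about 0.4 kg. It stands on the other end of the riser bar. Origin at the centre of its underside, z up; one pair of flats faces its +x and -x (across the bar), corners lie on its y.
- riser_bar: Aluminium riser bar at the bottom of the pile, 60 mm along its x, 150 mm along its y, 30 mm high, about 0.6 kg, small dark hole marks. The drilled block and the hexagonal block stand on its top face about 41 mm either side of its middle along y; which is at which end varies. Origin at the centre of its underside, z up.
- round_tray: Fixed wooden tray, cork floor 3 mm above the bench, rim 8 mm thick whose top is 8 mm above the bench (5 mm above the floor), 7 mm clear of its thing on every side. Origin at its centre on the bench top. The smallest, round: pocket 50 mm across, for the round spacer.
- block_tray: Fixed wooden tray, cork floor 3 mm above the bench, rim 8 mm thick whose top is 8 mm above the bench (5 mm above the floor), 7 mm clear of its thing on every side. Origin at its centre on the bench top. Nearly square: pocket 64 mm along its x, 76 mm along its y, for the drilled block.
- hex_tray: Fixed wooden tray, cork floor 3 mm above the bench, rim 8 mm thick whose top is 8 mm above the bench (5 mm above the floor), 7 mm clear of its thing on every side. Origin at its centre on the bench top. Hexagonal: pocket 64 mm across flats, flats facing its +x and -x, for the hexagonal block (which can turn freely in it).
- bar_tray: Fixed wooden tray, cork floor 3 mm above the bench, rim 8 mm thick whose top is 8 mm above the bench (5 mm above the floor), 7 mm clear of its thing on every side. Origin at its centre on the bench top. The long one: pocket 74 mm along its x, 164 mm along its y, for the riser bar.
- tape_measure: Yellow tape measure standing on the bench among the trays, 36 mm along its x, 81 mm along its y, 71 mm high, loose. Not part of the job; leave it. Origin at the centre of its underside.
Mind the look-alikes: they are no part of the job. Several things have the shape of the drilled_block; the one meant has the colours described above.

How it is judged:
At the end, for the whole second after the job is handed in: Each of the four pieces lies in its own tray: centre within 12 mm of the tray's centre (15 mm for the drilled block), underside less than 5.5 mm above the bench (on the 3 mm floor), upright within 0.05 rad, at rest (under 20 mm/s) and not held (horizontal distance between round_spacer and round_tray below 0.012 m and z of round_spacer in the frame of round_tray below 0.0055 m and angle between each of round_spacer, drilled_block, hex_block, riser_bar's own z axis and vertical below 0.05 rad and linear speed of each of round_spacer, drilled_block, hex_block, riser_bar below 0.02 m/s and contact force between the fingers and round_spacer below 0.1 N and horizontal distance between drilled_block and block_tray below 0.015 m and z of drilled_block in the frame of block_tray below 0.0055 m and contact force between the fingers and drilled_block below 0.1 N and horizontal distance between hex_block and hex_tray below 0.012 m and z of hex_block in the frame of hex_tray below 0.0055 m and contact force between the fingers and hex_block below 0.1 N and horizontal distance between riser_bar and bar_tray below 0.012 m and z of riser_bar in the frame of bar_tray below 0.0055 m and contact force between the fingers and riser_bar below 0.1 N); the robot touches nothing.
It fails at once if the tape measure is pushed more than 20 mm or tipped over (distance of tape_measure from where it was at the start of the episode above 0.02 m or angle between tape_measure's own z axis and vertical above 0.4 rad).
It also fails if it takes over 109 s, if anything falls off the work surface, if the arm or the gripper's body presses on something with over 40 N, if the wrist force passes 120 N, or if a joint passes its speed limit or range.

## Robot

A 6-joint arm with a two-finger parallel gripper is mounted at the origin on a cart in front of the work surface, level with it; the furniture and walls round the work are solid. World frame = base frame: x ahead of the robot, y to its left, z up, the work surface at z = 0. Lengths are in m, angles in rad, forces in N, time in s.
With the tool pointing down it reaches from about 0.35 to 0.975 m from the base axis. Payload 17.4 kg.
Tool frame: the origin (TCP) lies midway between the tips of the shut fingers; the grasp point (between the pads) lies 19 mm behind it; z points along the fingers, y is the line along which they close (so a half turn about z gives the same grasp; the last joint's range is limited). The gripper opens to 85 mm and grips with 20 to 120 N. Pads are 22 mm wide; open, the fingers measure 114 mm over their backs; the gripper's body (76 mm by 85 mm) begins 54 mm behind the grasp point. The pads swing forward as they close: fully open they stand 13 mm farther back than shut.
Start: joints at [1.28, 0.116, 1.442, -0, 1.584, -0.038], TCP at [0.169, 0.654, 0.231] pointing down, gripper open.
Joint ranges: [-2.83, 2.83], [-0.83, 2.19], [0.07, 2.5], [-1.14, 4.28], [0.01, 3], [-2.97, 2.97]. Speed limits (rad/s): [1.89, 1.89, 2.22, 3.14, 3.14, 3.14].

## Interface

Orientations are given as a unit quaternion [x, y, z, w].
In Python, from bench import env gives the robot as it stands.
- The arm moves only by the shell command python3 -m jog 'ROWS' [FORCE]. ROWS is a JSON object of lists of equal length, an entry for each row: "delta_pos": the shift along the tool's x, y, z in m, a list of three; "yaw": the turn about the tool's z in rad; "fingers": the opening, from -1 (shut) to 1 (fully open). In form: {"delta_pos": [[tx, ty, tz], ...], "yaw": [yaw, ...], "fingers": [fingers, ...]}. A call has 1 to 12 rows; each row is the pose to reach, as a shift and turn from the pose commanded when the call began, along the tool's axes at that moment; what a row does not reach only later rows make up. A row lasts 1/8 s, in which the tool goes at most 62.5 mm and 10.7 degrees, less where a joint would pass 70% of its speed; a pose out of reach is approached as far as the arm can. A call with a gripper value outside its range is refused whole. The fingers move at their own pace and stop on an object; FORCE is the grip in N (left out, the last holds). Time passes only in rows, so rows that repeat a pose let the fingers close. It gives the time, the measured TCP pose, the force, the opening and the grip force at its end, in the units of the state.
- env.read_state(): the state, without advancing time (a new reading comes with each control period).
- env.get_image(name): name is "side" or "top" or "wrist"; returns (picture, depth): 420x560x3 uint8, blue, green, red; 420x560 float32, m along the optical axis (not along the pixel's ray), 0 where there is no reading.
- env.camera_params(name): a dict with "camera_matrix" (3x3 intrinsics, pixels), "camera_from_world" (4x4, takes a point from world to camera coordinates); the wrist camera has in their place "hand_eye" (4x4, takes a point from camera to tool coordinates, whose origin is the TCP and whose axes are the flange's). Camera axes: x right, y down, z forward; pixel columns grow to the right and rows downward; lengths in m; the calibration is good to about 2 mm. A picture is of the moment at which its call begins: read the wrist's pose just before it. camera_params takes no time and is no camera call.
- env.finish_job(): hands the job in; it is judged then, once.
The state is a dict: "clock": time; "joint_positions": joint angles; "joint_vel": joint speeds; "tau": joint torques, N m; "eef_pos": TCP position; "tcp_rot": TCP orientation; "ft_force": force on the tool from outside, world axes, zero at the start; "ft_torque": the same for the moment, N m; "width": finger opening in m; "gripper_force": force on a finger pad.
Only numpy, scipy, OpenCV 4.12 (cv2) and the standard library are available. Lean on these libraries where they do the work, as an engineer would, in place of code of your own. Each camera call takes 0.05 s, during which the arm holds its last target. There are 200 camera calls.

## Working session

There is one attempt and no reset: what is moved stays moved. The work goes in short steps, Python scripts to look and compute and a shell command to move; the robot and the scene stay as the last step left them, time stands still between calls to the robot, and variables do not carry over. Pictures are saved under pics/ and viewed, at most 14 in all, crops included, and the job is handed in when it is done.

```bash
ls; mkdir -p pics; cat > h.py <<'E'
import numpy as np, cv2
from scipy.spatial.transform import Rotation as R
from bench import env
def cam(name):
    p=env.camera_params(name); K=np.array(p["camera_matrix"])
    if name=="wrist":
        s=env.read_state(); T=np.eye(4); T[:3,:3]=R.from_quat(s["tcp_rot"]).as_matrix(); T[:3,3]=s["eef_pos"]
        return K, T@np.array(p["hand_eye"])
    return K, np.linalg.inv(np.array(p["camera_from_world"]))
def shot(name,save=None):
    K,W=cam(name); im,d=env.get_image(name)
    if save: cv2.imwrite("pics/"+save,im)
    return im,d,K,W
def cloud(d,K,W):
    v,u=np.indices(d.shape); P=np.stack([(u-K[0,2])*d/K[0,0],(v-K[1,2])*d/K[1,1],d],-1)@W[:3,:3].T+W[:3,3]
    P[d==0]=np.nan; return P
def ray(uv,z,K,W):
    uv=np.atleast_2d(uv).astype(float); r=np.c_[(uv[:,0]-K[0,2])/K[0,0],(uv[:,1]-K[1,2])/K[1,1],np.ones(len(uv))]@W[:3,:3].T
    return W[:3,3]+r*((z-W[2,3])/r[:,2])[:,None]
E
python3 - <<'E'
from h import *
print(env.read_state())
for n in ["top","side"]:
    im,d,K,W=shot(n,n+"0.png"); np.savez(n+"0.npz",im=im,d=d,K=K,W=W); print(n,K.round(1).tolist(),W.round(3).tolist())
a=cv2.imread("pics/top0.png");b=cv2.imread("pics/side0.png")
E
```

```text
pics
{'clock': 0.0, 'joint_positions': array([ 1.28019609e+00,  1.16461441e-01,  1.44226035e+00,  1.02756939e-05,
        1.58397457e+00, -3.77813884e-02]), 'joint_vel': array([-9.09201396e-04, -5.22077405e-06, -6.13185009e-04,  6.67931915e-04,
        6.26448107e-04, -4.79818584e-05]), 'tau': array([ 6.81642505e-04, -7.31990504e+01, -6.32510519e+01,  4.36767294e-06,
        6.08496048e-03,  9.37405076e-06]), 'eef_pos': array([0.16878152, 0.65336812, 0.23058177]), 'tcp_rot': array([ 1.26072952e-01,  9.92020819e-01, -5.43591617e-04, -9.52710099e-05]), 'ft_force': array([-0.33984951, -1.22372189,  0.30031861]), 'ft_torque': array([ 0.01230308, -0.01945213,  0.07283258]), 'gripper_force': 0.0, 'width': 0.08532048207710159}
top [[531.6, 0.0, 282.8], [0.0, 531.6, 207.1], [0.0, 0.0, 1.0]] [[-0.014, -0.99, 0.137, 0.37], [-1.0, 0.014, -0.001, 0.006], [-0.001, -0.137, -0.991, 1.429], [0.0, 0.0, 0.0, 1.0]]
side [[439.0, 0.0, 283.7], [0.0, 439.0, 212.8], [0.0, 0.0, 1.0]] [[-0.994, -0.036, 0.101, 0.436], [-0.106, 0.47, -0.876, 0.928], [-0.016, -0.882, -0.471, 0.572], [0.0, 0.0, 0.0, 1.0]]
```

View pics/top0.png

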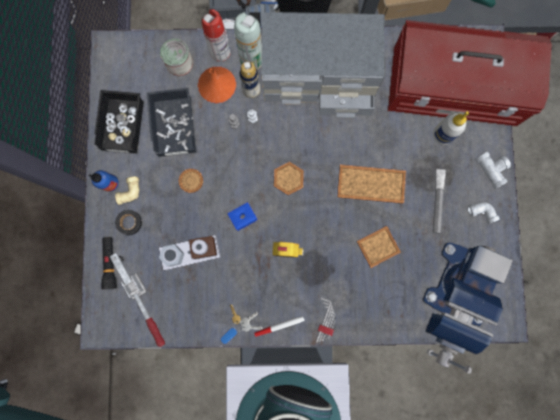

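View pics/side0.png

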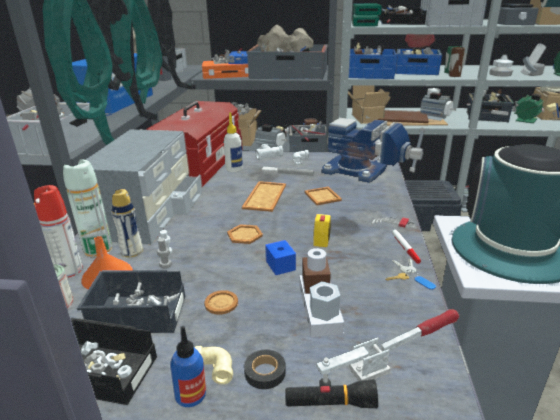

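The top view shows the pile at about (189,251): drilled block and disc at (204,247), hex at (171,255). The trays are round (190,181), hex (289,178), bar (372,184) and block (378,247), and the tape is at (288,250). The blue block at (242,216) is a look-alike. Next I'll measure by colour and rays in both views.

```bash
cat > m.py <<'E'
from h import *
def rect(pts): # centre,size,angle of long axis(deg)
    return cv2.minAreaRect(pts.astype(np.float32))
D={n:np.load(n+"0.npz") for n in("top","side")}
seeds={"top":dict(round=(190,181),hex=(289,178),bar=(372,184),block=(378,247)),"side":dict(round=(221,302),hex=(244,234),bar=(264,196),block=(323,195))}
for n in D:
    im,d,K,W=[D[n][k] for k in("im","d","K","W")]
    P=cloud(d,K,W); hsv=cv2.cvtColor(im,cv2.COLOR_BGR2HSV)
    m=cv2.inRange(hsv,(5,90,80),(25,255,255)); cv2.imwrite(f"/tmp/{n}m.png",m)
    nl,lab,st,ce=cv2.connectedComponentsWithStats(m)
    for k,(u,v) in seeds[n].items():
        w=lab[v-3:v+4,u-3:u+4].ravel(); l=np.bincount(w[w>0]).argmax()
        c=max(cv2.findContours((lab==l).astype(np.uint8),0,1)[0],key=cv2.contourArea)
        hull=cv2.convexHull(c)[:,0]
        g=ray(hull,0.008,K,W)[:,:2]; z=P[lab==l][:,2]
        M=cv2.moments(g.astype(np.float32).reshape(-1,1,2)); cc=(M["m10"]/M["m00"],M["m01"]/M["m00"])
        r=rect(g*1000)
        print(n,k,"area-centre",np.round(cc,4),"rect",np.round(r[0],1),np.round(r[1],1),round(r[2],1),"z",np.nanpercentile(z,[10,50,90]).round(4))
    bench=P[(abs(P[...,0]-.35)<.1)&(abs(P[...,1])<.35)&(P[...,2]<.02)]; print(n,"bench z",np.nanmedian(bench[:,2]).round(4))
E
python3 m.py
python3 - <<'E'
import cv2,numpy as np
a=cv2.imread("pics/top0.png")[200:300,140:320];cv2.imwrite("pics/c1.png",cv2.resize(a,None,fx=4.2,fy=4.2,interpolation=3))
E
```

```text
top round area-centre [0.6434 0.2547] rect [643.6 254.1] [62.8 63.3] 45.2 z [0.     0.0048 0.0104]
top hex area-centre [ 0.6462 -0.0107] rect [646.1 -10.4] [76.3 88.5] 89.3 z [-0.0001  0.005   0.0102]
top bar area-centre [ 0.6273 -0.236 ] rect [ 627.2 -235.9] [178.9  89.7] 83.6 z [-0.0003  0.004   0.0094]
top block area-centre [ 0.4566 -0.2486] rect [ 456.7 -248.8] [78.9 90.7] 26.4 z [-0.0003  0.0043  0.0098]
top bench z -0.0003
side round area-centre [0.6412 0.2608] rect [641.4 261.1] [64.7 67.1] 5.0 z [0.0017 0.0042 0.0082]
side hex area-centre [ 0.6435 -0.0037] rect [642.7  -3.1] [79.2 94.5] 26.2 z [0.0018 0.0038 0.0082]
side bar area-centre [ 0.625  -0.2277] rect [ 624.4 -227.9] [191.   91.2] 83.5 z [0.0014 0.0033 0.0076]
side block area-centre [ 0.4552 -0.2388] rect [ 455.3 -238.9] [81.9 99.1] 27.0 z [0.0015 0.0037 0.0082]
side bench z -0.0006
```

View pics/c1.png

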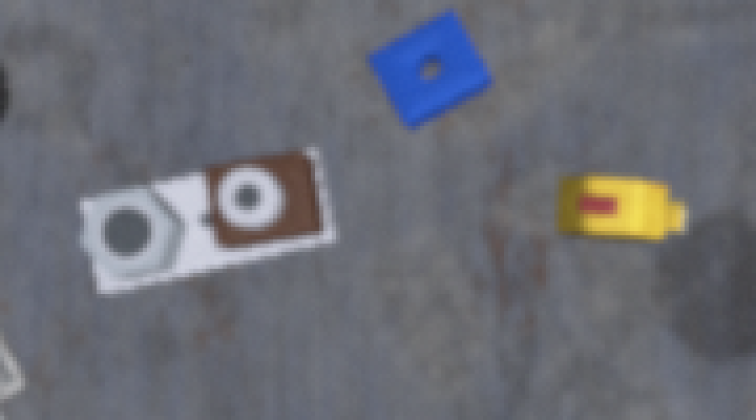

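The crop shows the hex at the left (+y) end of the bar, and the brown block with the disc at the right end. The disc bore is at full-image pixel (199.5,247). Now I'll get pile positions from depth and rays, and the wrist hand-eye.

```bash
python3 - <<'E'
from h import *
D=np.load("top0.npz"); im,d,K,W=[D[k] for k in("im","d","K","W")]
P=cloud(d,K,W)
for nm,u,v in [("disc",203,247),("disc2",196,247),("hex",171,255),("blk",213,245),("bar",188,252)]: print(nm,P[v,u].round(4))
print("disc ray",ray((199.5,247),.105,K,W).round(4), "hex",ray((170.4,254.6),.075,K,W).round(4))
print(env.camera_params("wrist")["hand_eye"])
c=np.array([[97,292],[337,239]])/4.2+[140,200]; g=ray(c,.03,K,W); print(g.round(4), np.degrees(np.arctan2(*(g[0]-g[1])[[1,0]])))
t=P[242:258,276:300]; t=t[t[...,2]>.05]; print("tape",t.min(0).round(3),t.max(0).round(3))
E
```

```text
disc [0.455 0.204 0.112]
disc2 [0.4558 0.2225 0.1048]
hex [0.4383 0.2905 0.0759]
blk [0.4623 0.1843 0.0737]
bar [0.4479 0.2561 0.0278]
disc ray [[0.4556 0.2138 0.105 ]] hex [[0.4394 0.2923 0.075 ]]
[[-1.61548154e-03 -9.60584509e-01 -2.77983436e-01  7.03989292e-02]
 [ 9.99998655e-01 -1.47328367e-03 -7.20423846e-04  3.64782103e-04]
 [ 2.82479530e-04 -2.77984226e-01  9.60585598e-01 -1.43567183e-01]
 [ 0.00000000e+00  0.00000000e+00  0.00000000e+00  1.00000000e+00]]
[[0.403  0.3203 0.03  ]
 [0.4337 0.171  0.03  ]] 101.6231234376548
tape [ 0.43  -0.028  0.05 ] [0.469 0.024 0.076]
```

```bash
cat >> h.py <<'E'
def go(x,y,z,deg=None,deg2=None):
    "print tool-axis shift and yaw to bring TCP to x,y,z with tool y at world angle deg"
    s=env.read_state(); M=R.from_quat(s["tcp_rot"]).as_matrix(); p=M.T@(np.array([x,y,z])-s["eef_pos"])
    a=np.degrees(np.arctan2(M[1,1],M[0,1])); yaw=0 if deg is None else ((a-deg+90)%180-90)
    print("shift",p.round(4).tolist(),"yaw",round(np.radians(yaw),4),"| now",s["eef_pos"].round(4),"ang",round(a,2),"j6",s["joint_positions"][5].round(2),"t",round(s["clock"],2),"w",round(s["width"],4))
E
python3 -c "
from h import *
go(.45,.24,.28,11.6)"
```

```text
shift [-0.3757, -0.3299, -0.049] yaw 1.1155 | now [0.1688 0.6534 0.2306] ang 75.51 j6 -0.04 t 0.1 w 0.0854
```

```bash
python3 -m jog '{"delta_pos":[[-0.03,-0.03,-0.04],[-0.3757,-0.33,-0.05],[-0.3757,-0.33,-0.05],[-0.3757,-0.33,-0.05],[-0.3757,-0.33,-0.05],[-0.3757,-0.33,-0.05],[-0.3757,-0.33,-0.05],[-0.3757,-0.33,-0.05],[-0.3757,-0.33,-0.05],[-0.3757,-0.33,-0.05],[-0.3757,-0.33,-0.05],[-0.3757,-0.33,-0.05]],"yaw":[0.1,0.28,0.46,0.64,0.82,1.0,1.115,1.115,1.115,1.115,1.115,1.115],"fingers":[1,1,1,1,1,1,1,1,1,1,1,1]}' 40; python3 - <<'E'
from h import *
go(.45,.24,.28,11.6)
im,d,K,W=shot("wrist","w1.png"); np.savez("w1.npz",im=im,d=d,K=K,W=W)
E
```

```text
clock: 1.6
eef_pos: [0.4496, 0.2409, 0.2812]
tcp_rot: [0.631, 0.776, -0.0, -0.0]
ft_force: [0.3, 0.8, -1.0]
width: 0.0855
gripper_force: 0.0
shift [-0.001, 0.0003, 0.0012] yaw 0.0019 | now [0.4496 0.2409 0.2812] ang 11.71 j6 0.24 t 1.6 w 0.0855
```

View pics/w1.png

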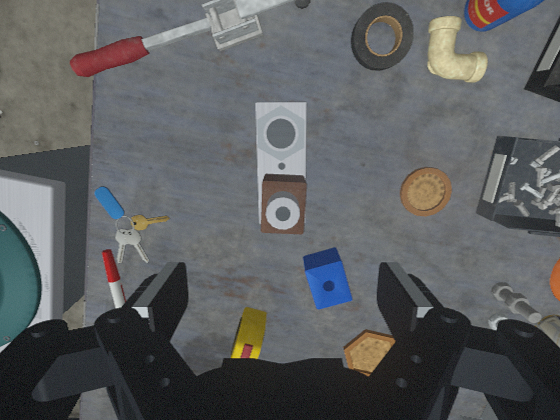

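The wrist view shows the bar along the image vertical, with the hex bore at (280,133) and the disc bore at (283,213) on the brown block. The round tray is at (426,191), the hex tray at (370,352), and the tape at (250,335). Next I'll extract the precise positions.

```bash
cat > pile.py <<'E'
from h import *
def blob(mask,seed,r=6):
    nl,lab,st,ce=cv2.connectedComponentsWithStats(mask.astype(np.uint8)); u,v=seed
    w=lab[v-r:v+r+1,u-r:u+r+1].ravel(); l=np.bincount(w[w>0]).argmax(); return lab==l,ce[l],st[l,4]
if __name__=="__main__":
    D=np.load("w1.npz"); im,d,K,W=[D[k] for k in("im","d","K","W")]; P=cloud(d,K,W)
    g=im.max(2).astype(int); hsv=cv2.cvtColor(im,cv2.COLOR_BGR2HSV)
    T=np.load("top0.npz")
    for nm,s in [("disc",(283,213)),("hex",(280,133))]:
        b,c,a=blob(g<120,s)
        ring=cv2.dilate(b.astype(np.uint8),np.ones((9,9)))>0
        zs=P[ring&~b][:,2]; print(nm,"bore px",c.round(1),"area",a,"z depth",np.nanmedian(zs).round(4), P[ring].reshape(-1,3)[:,:2].mean(0).round(4))
        for z in (.105,.075): print("  z",z,ray(c,z,K,W)[0].round(4))
    # disc: bright blob within brown
    wh,c,a=blob((hsv[...,1]<45)&(g>140)&(P[...,2]>.09),(275,205)); 
    (cc,r)=cv2.minEnclosingCircle(np.argwhere(wh)[:,::-1].astype(np.float32)); print("disc circ",np.round(cc,1),round(r,1),ray(cc,.105,K,W).round(4))
    for nm,lo,hi,zz in [("disc",.095,.12,.105),("blk/hex",.066,.085,.075),("bar",.022,.040,.03)]:
        m=(P[...,2]>lo)&(P[...,2]<hi); m[:90]=0;m[250:]=0;m[:,:240]=0;m[:,320:]=0
        m=cv2.morphologyEx(m.astype(np.uint8),cv2.MORPH_OPEN,np.ones((3,3)))
        for c in cv2.findContours(m,0,1)[0]:
            if cv2.contourArea(c)<60: continue
            w=ray(c[:,0],zz,K,W)[:,:2]*1000; r=cv2.minAreaRect(w.astype(np.float32)); print(nm,np.round(r[0],1),np.round(r[1],1),round(r[2],1),"z",np.nanmedian(P[m>0][:,2]).round(4))
    br=cv2.inRange(hsv,(0,70,20),(15,255,255))>0; b,c,a=blob(br,(270,190)); print("brown z",np.nanpercentile(P[b][:,2],[10,50,90]).round(4))
    m=cv2.inRange(hsv,(5,90,80),(25,255,255)); b,c,a=blob(m>0,(426,191)); h=cv2.convexHull(np.argwhere(b)[:,::-1].astype(np.int32))[:,0]
    print("round tray",cv2.minEnclosingCircle((ray(h,.006,K,W)[:,:2]*1000).astype(np.float32)),"z",np.nanpercentile(P[b][:,2],[10,50,90]).round(4))
    print("bench",np.nanmedian(P[100:240,340:390,2]).round(4))
E
python3 pile.py
```

```text
disc bore px [282.5 213.5] area 157 z depth 0.106 [nan nan]
  z 0.105 [0.4553 0.2155 0.105 ]
  z 0.075 [0.4572 0.2066 0.075 ]
hex bore px [280.4 133.1] area 638 z depth 0.0761 [nan nan]
  z 0.105 [0.4369 0.2949 0.105 ]
  z 0.075 [0.437  0.2935 0.075 ]
disc circ [282.6 212.3] 16.8 [[0.4552 0.2168 0.105 ]]
disc [455.  217.4] [34.4 35.8] 11.6 z 0.1059
blk/hex [456.5 214.6] [49.9 63.4] 9.1 z 0.0761
blk/hex [437.7 293.6] [49.4 54.8] 11.6 z 0.0761
bar [449.7 238.9] [59.9 73.1] 12.2 z 0.031
bar [432.6 317.3] [59.2 18. ] 11.6 z 0.031
brown z [0.075 0.076 0.077]
round tray ((642.602783203125, 254.30760192871094), 34.4063720703125) z [0.0031 0.0049 0.0095]
bench 0.0007
```

```bash
python3 -c "
from h import *
go(.4553,.216,.082,11.7)"
```

```text
shift [-0.0255, 0.0006, 0.1993] yaw 0.0002 | now [0.4496 0.2409 0.2813] ang 11.71 j6 0.24 t 1.65 w 0.0852
```

```bash
python3 -m jog '{"delta_pos":[[-0.0255,0.0006,0.04],[-0.0255,0.0006,0.09],[-0.0255,0.0006,0.14],[-0.0255,0.0006,0.18],[-0.0255,0.0006,0.198],[-0.0255,0.0006,0.198],[-0.0255,0.0006,0.198],[-0.0255,0.0006,0.198],[-0.0255,0.0006,0.198],[-0.0255,0.0006,0.198],[-0.0255,0.0006,0.198],[-0.0255,0.0006,0.198]],"yaw":[0,0,0,0,0,0,0,0,0,0,0,0],"fingers":[1,1,1,1,1,0,-1,-1,-1,-1,-1,-1]}' 40; python3 -c "
from h import *
go(.6425,.255,.15,11.7)"
```

```text
clock: 3.15
eef_pos: [0.4565, 0.2156, 0.0852]
tcp_rot: [0.632, 0.775, 0.001, 0.001]
ft_force: [-0.2, 0.7, 7.9]
width: 0.0345
gripper_force: 39.9
shift [0.0012, 0.1903, -0.0643] yaw -0.0013 | now [0.4565 0.2156 0.0852] ang 11.63 j6 0.19 t 3.15 w 0.0345
```

```bash
python3 -m jog '{"delta_pos":[[0,0,-0.02],[0,0,-0.06],[0,0.04,-0.08],[0,0.1,-0.08],[0,0.15,-0.08],[0,0.185,-0.08],[0,0.191,-0.08],[0,0.191,-0.08],[0,0.191,-0.08]],"yaw":[0,0,0,0,0,0,0,0,0],"fingers":[-1,-1,-1,-1,-1,-1,-1,-1,-1]}'; python3 - <<'E'
from h import *
go(.6425,.255,.014,11.7)
im,d,K,W=shot("wrist","w2.png"); np.savez("w2.npz",im=im,d=d,K=K,W=W)
E
```

```text
clock: 4.28
eef_pos: [0.6422, 0.2537, 0.1642]
tcp_rot: [0.632, 0.775, 0.0, 0.0]
ft_force: [0.1, 0.3, -0.3]
width: 0.0342
gripper_force: 40.3
shift [0.0012, 0.0005, 0.1502] yaw -0.001 | now [0.6422 0.2537 0.1642] ang 11.64 j6 0.14 t 4.28 w 0.0342
```

View pics/w2.png

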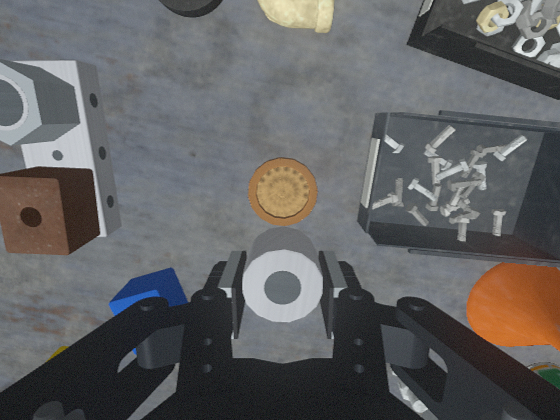

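The disc hangs level between the fingers at (283,285), and the round tray is at (283,192), clear of everything. I'll re-measure the tray centre from here.

```bash
cat > tray.py <<'E'
from pile import *
def tray(f,seed,box=None):
    D=np.load(f); im,d,K,W=[D[k] for k in("im","d","K","W")]; P=cloud(d,K,W)
    hsv=cv2.cvtColor(im,cv2.COLOR_BGR2HSV); m=cv2.inRange(hsv,(5,90,80),(25,255,255)); m=cv2.morphologyEx(m,cv2.MORPH_CLOSE,np.ones((3,3)))
    b,c,a=blob(m>0,seed); h=cv2.convexHull(np.argwhere(b)[:,::-1].astype(np.int32))[:,0]
    # outer wall foot/top: use z=.008 plane
    g=(ray(h,.008,K,W)[:,:2]*1000).astype(np.float32); r=cv2.minAreaRect(g)
    print(f,"rect",np.round(r[0],1),np.round(r[1],1),round(r[2],1),"circ",np.round(cv2.minEnclosingCircle(g)[0],1),"z",np.nanpercentile(P[b][:,2],[10,25,50,75,90]).round(4))
E
python3 -c "
from tray import *
tray('w2.npz',(283,192))"
```

```text
w2.npz rect [642.5 254.9] [65.3 65.7] 3.7 circ [642.4 254.9] z [0.0033 0.0039 0.0048 0.0088 0.0094]
```

```bash
python3 -m jog '{"delta_pos":[[0.0012,0.0005,0.05],[0.0012,0.0005,0.1],[0.0012,0.0005,0.135],[0.0012,0.0005,0.146],[0.0012,0.0005,0.1505],[0.0012,0.0005,0.1505],[0.0012,0.0005,0.1505]],"yaw":[0,0,0,0,0,0,0],"fingers":[-1,-1,-1,-1,-1,-1,-1]}'
```

```text
clock: 5.2
eef_pos: [0.6437, 0.2552, 0.0143]
tcp_rot: [0.632, 0.775, 0.001, 0.0]
ft_force: [0.2, 0.3, -0.9]
width: 0.034
gripper_force: 40.3
```

```bash
python3 -m jog '{"delta_pos":[[0,0,0.001],[0,0,0.001],[0,0,0.001],[0,0,0.001],[0,0,0.001],[0,0,-0.02],[0,0,-0.07],[0,-0.03,-0.13],[0,-0.09,-0.14],[0,-0.13,-0.14],[0,-0.13,-0.14],[0,-0.13,-0.14]],"yaw":[0,0,0,0,0,0,0,0,0,0,0,0],"fingers":[-1,0,1,1,1,1,1,1,1,1,1,1]}'; python3 - <<'E'
from h import *
im,d,K,W=shot("wrist","w3.png"); np.savez("w3.npz",im=im,d=d,K=K,W=W)
go(.456,.2145,.042,9.1)
E
```

```text
clock: 6.7
eef_pos: [0.5163, 0.2289, 0.1542]
tcp_rot: [0.632, 0.775, 0.001, 0.0]
ft_force: [-0.3, 0.4, -0.5]
width: 0.0855
gripper_force: 0.0
shift [-0.002, -0.0623, 0.1116] yaw 0.0441 | now [0.5165 0.2289 0.1537] ang 11.63 j6 0.17 t 6.75 w 0.0858
```

View pics/w3.png

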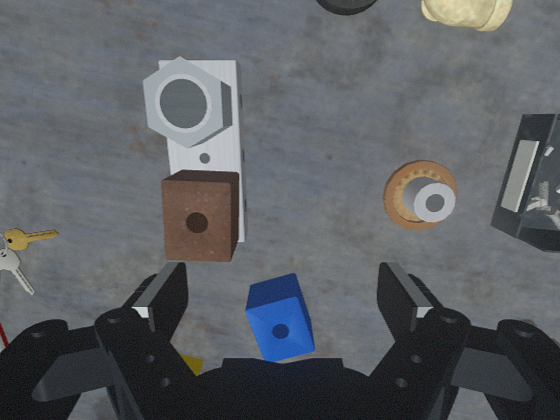

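The disc stands in the round tray at (434,203). The brown block's top face is centred at about (198,219) and the hex bore at (183,103). I'll measure the block and hex from here.

```bash
cat > tops.py <<'E'
from pile import *
def tops(f,lo,hi,zz,u0,u1,v0,v1,op=3):
    D=np.load(f); im,d,K,W=[D[k] for k in("im","d","K","W")]; P=cloud(d,K,W)
    m=(P[...,2]>lo)&(P[...,2]<hi); k=np.zeros_like(m); k[v0:v1,u0:u1]=1; m=cv2.morphologyEx((m&k).astype(np.uint8),cv2.MORPH_OPEN,np.ones((op,op)))
    for c in cv2.findContours(m,0,1)[0]:
        if cv2.contourArea(c)<150: continue
        b=cv2.drawContours(np.zeros_like(m),[c],-1,1,-1)>0
        w=ray(c[:,0],zz,K,W)[:,:2]*1000; r=cv2.minAreaRect(w.astype(np.float32)); print(f,np.round(r[0],1),np.round(r[1],1),round(r[2],1),"z",np.nanmedian(P[b&(m>0)][:,2]).round(4))
E
python3 -c "
from tops import *
tops('w3.npz',.070,.085,.075,130,260,40,280)
tops('w3.npz',.024,.038,.0305,130,260,40,280)
tops('w3.npz',.029,.04,.033,380,470,150,240)"
```

```text
w3.npz [456.7 214.4] [50.1 62.8] 9.1 z 0.0759
w3.npz [437.7 293.6] [51.2 56.3] 11.6 z 0.0762
w3.npz [446.9 254.1] [ 60.5 149.1] 12.1 z 0.031
w3.npz [643.  256.3] [36.9 35.3] 11.5 z 0.0339
```

```bash
python3 -m jog '{"delta_pos":[[-0.0018,-0.04,0],[-0.0018,-0.0618,0.03],[-0.0018,-0.0618,0.07],[-0.0018,-0.0618,0.1],[-0.0018,-0.0618,0.11],[-0.0018,-0.0618,0.11],[-0.0018,-0.0618,0.11],[-0.0018,-0.0618,0.11],[-0.0018,-0.0618,0.11],[-0.0018,-0.0618,0.11],[-0.0018,-0.0618,0.11]],"yaw":[0.044,0.044,0.044,0.044,0.044,0.044,0.044,0.044,0.044,0.044,0.044],"fingers":[1,1,1,1,1,1,0,-1,-1,-1,-1]}' 70; python3 -c "
from h import *
go(.456,-.2465,.13,26.4)"
```

```text
clock: 8.12
eef_pos: [0.4562, 0.2148, 0.0441]
tcp_rot: [0.649, 0.761, 0.001, 0.0]
ft_force: [-1.4, -0.7, 6.6]
width: 0.0489
gripper_force: 73.9
shift [-0.4554, -0.0731, -0.0862] yaw -0.3017 | now [0.4562 0.2148 0.0441] ang 9.11 j6 0.23 t 8.12 w 0.0489
```

```bash
python3 -m jog '{"delta_pos":[[0,0,-0.03],[0,0,-0.08],[-0.01,0,-0.125],[-0.065,-0.011,-0.128],[-0.125,-0.02,-0.128],[-0.185,-0.03,-0.128],[-0.245,-0.04,-0.128],[-0.305,-0.05,-0.128],[-0.365,-0.06,-0.128],[-0.42,-0.068,-0.128],[-0.45,-0.073,-0.128],[-0.455,-0.073,-0.128]],"yaw":[0,0,0,-0.05,-0.1,-0.15,-0.2,-0.25,-0.3,-0.3,-0.3,-0.3],"fingers":[-1,-1,-1,-1,-1,-1,-1,-1,-1,-1,-1,-1]}'; python3 - <<'E'
from h import *
im,d,K,W=shot("wrist","w4.png"); np.savez("w4.npz",im=im,d=d,K=K,W=W)
go(.4566,-.2486,.02,26.4)
E
```

```text
clock: 9.62
eef_pos: [0.4551, -0.2479, 0.1707]
tcp_rot: [0.529, 0.849, -0.0, -0.0]
ft_force: [0.6, -0.2, -4.4]
width: 0.0488
gripper_force: 74.1
shift [-0.0018, 0.0006, 0.1507] yaw -0.0034 | now [ 0.4553 -0.2473  0.1707] ang 26.21 j6 -1.0 t 9.68 w 0.049
```

View pics/w4.png

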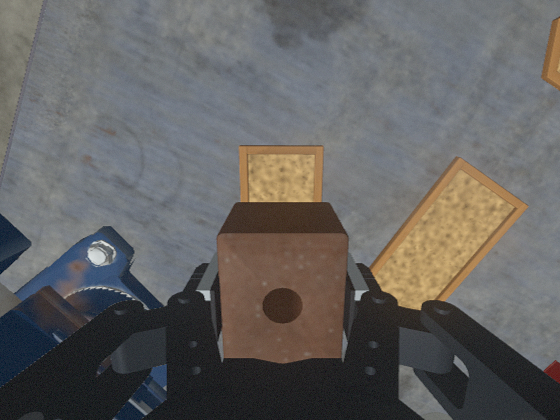

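The block hangs level. Its tray is square to the gripper, with its far edge at v≈146 running u 240–324, and the vise to the left is clear. I'll check the tray centre from that far edge.

```bash
python3 - <<'E'
from pile import *
D=np.load("w4.npz"); im,d,K,W=[D[k] for k in("im","d","K","W")]
hsv=cv2.cvtColor(im,cv2.COLOR_BGR2HSV); m=cv2.inRange(hsv,(5,90,80),(25,255,255)); m[200:]=0; m[:,340:]=0
b,c,a=blob(m>0,(282,175)); p=np.argwhere(b)[:,::-1]
col=p[(p[:,0]>250)&(p[:,0]<315)]; v=np.median([col[col[:,0]==u][:,1].min() for u in range(252,314)])
rows=range(160,190); L=np.median([p[p[:,1]==r][:,0].min() for r in rows]); Rr=np.median([p[p[:,1]==r][:,0].max() for r in rows]); print(v,L,Rr)
A,B,C=ray([[282,v],[L,175],[Rr,175]],.008,K,W)[:,:2]
t=(C-B)/np.linalg.norm(C-B); n=np.array([-t[1],t[0]])
mid=(B+C)/2; ctr=mid+n*((A-mid)@n)-n*.046 if (A-mid)@n>0 else mid+n*((A-mid)@n)+n*.046
print("width",np.linalg.norm(C-B),"ang",np.degrees(np.arctan2(t[1],t[0])),"centre",ctr.round(4))
go(*ctr,.0175,26.4)
E
```

```text
146.0 240.0 321.0
width 0.0780552793538584 ang 26.07851658976853 centre [ 0.4546 -0.25  ]
shift [-0.0022, -0.0018, 0.1532] yaw -0.0034 | now [ 0.4553 -0.2473  0.1707] ang 26.21 j6 -1.0 t 9.68 w 0.049
```

```bash
python3 -m jog '{"delta_pos":[[-0.002,-0.0006,0.05],[-0.002,-0.0006,0.1],[-0.002,-0.0006,0.135],[-0.002,-0.0006,0.146],[-0.002,-0.0006,0.1525],[-0.002,-0.0006,0.1535],[-0.002,-0.0006,0.1535],[-0.002,-0.0006,0.1535]],"yaw":[0,0,0,0,0,0,0,0],"fingers":[-1,-1,-1,-1,-1,-1,-1,-1]}'
```

```text
clock: 10.68
eef_pos: [0.4562, -0.2485, 0.0181]
tcp_rot: [0.528, 0.849, 0.0, 0.001]
ft_force: [0.5, 0.4, -4.0]
width: 0.049
gripper_force: 73.9
```

```bash
python3 -m jog '{"delta_pos":[[0,0,0.0015],[0,0,0.0015],[0,0,0.0015],[0,0,0.0015],[0,0,0.0015],[0,0,-0.02],[0,0,-0.07],[0,0,-0.13],[0,0,-0.19],[0,0,-0.22],[0,0,-0.22]],"yaw":[0,0,0,0,0,0,0,0,0,0,0],"fingers":[-1,0,1,1,1,1,1,1,1,1,1]}'; python3 - <<'E'
from h import *
im,d,K,W=shot("wrist","w5.png"); np.savez("w5.npz",im=im,d=d,K=K,W=W)
go(.4377,.2936,.2,11.6)
E
```

```text
clock: 12.05
eef_pos: [0.4566, -0.2487, 0.2399]
tcp_rot: [0.528, 0.849, 0.0, 0.002]
ft_force: [-0.1, 0.2, -0.7]
width: 0.0855
gripper_force: 0.0
shift [0.4941, 0.2236, 0.0375] yaw 0.2565 | now [ 0.4561 -0.2484  0.2379] ang 26.3 j6 -1.01 t 12.1 w 0.0853
```

View pics/w5.png

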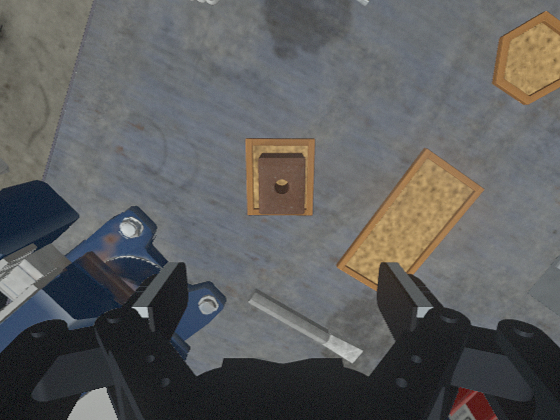

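The block sits inside its tray at (282,185). The bar tray is at (412,220) and the hex tray at (530,55). I'll check its numbers while moving to the hex.

```bash
python3 -c "
from tray import *; from tops import tops
tray('w5.npz',(300,150)); tops('w5.npz',.042,.056,.048,240,330,130,230)"
python3 -m jog '{"delta_pos":[[0.05,0.022,0],[0.11,0.05,0],[0.17,0.077,0],[0.23,0.104,0],[0.29,0.131,0],[0.35,0.158,0],[0.41,0.186,0.01],[0.46,0.208,0.03],[0.489,0.2215,0.04],[0.4941,0.2236,0.04],[0.4941,0.2236,0.04],[0.4941,0.2236,0.04]],"yaw":[0,0,0.05,0.1,0.15,0.2,0.2565,0.2565,0.2565,0.2565,0.2565,0.2565],"fingers":[1,1,1,1,1,1,1,1,1,1,1,1]}'; python3 - <<'E'
from h import *
im,d,K,W=shot("wrist"); np.savez("w6.npz",im=im,d=d,K=K,W=W)
go(.4377,.2936,.042,11.6)
from tops import tops
tops('w6.npz',.070,.085,.075,150,400,0,260)
tops('w6.npz',.024,.038,.0305,150,400,0,260)
E
```

```text
w5.npz rect [ 454.2 -248.8] [79.5 91. ] 26.1 circ [ 454.6 -249.1] z [0.004  0.0081 0.0099 0.0488 0.0495]
w5.npz [ 457.1 -249.1] [49.9 60.8] 26.2 z 0.0489
clock: 13.6
eef_pos: [0.4377, 0.2927, 0.1974]
tcp_rot: [0.632, 0.775, 0.0, 0.0]
ft_force: [0.5, 0.3, 0.2]
width: 0.0856
gripper_force: 0.0
shift [0.0009, 0.0, 0.1556] yaw -0.0013 | now [0.4378 0.2927 0.1976] ang 11.53 j6 0.34 t 13.65 w 0.0851
w6.npz [437.3 293.7] [50.1 57.5] 12.0 z 0.0762
w6.npz [448.5 241.9] [59.3 44.4] 12.9 z 0.031
w6.npz [433.1 314.5] [59.6 26.3] 11.4 z 0.0309
w6.npz [445.3 459.5] [92.6  7.5] 11.4 z 0.0266
w6.npz [378.3 447.5] [40.   4.5] 11.4 z 0.0285
```

```bash
python3 -m jog '{"delta_pos":[[0.0009,0,0.05],[0.0009,0,0.1],[0.0009,0,0.14],[0.0009,0,0.154],[0.0009,0,0.154],[0.0009,0,0.154],[0.0009,0,0.154],[0.0009,0,0.154],[0.0009,0,0.154],[0.0009,0,0.154]],"yaw":[0,0,0,0,0,0,0,0,0,0],"fingers":[1,1,1,1,1,0,-1,-1,-1,-1]}' 70; python3 -c "
from h import *
go(.646,-.0105,.17,-0.5)
D=np.load('top0.npz');W=D['W'];K=D['K']
from tray import *
tray('top0.npz',(289,178));tray('w5.npz',(530,55));tray('w5.npz',(412,220))"
```

```text
clock: 14.9
eef_pos: [0.438, 0.2951, 0.045]
tcp_rot: [0.632, 0.775, 0.001, 0.0]
ft_force: [-0.9, -0.3, 8.5]
width: 0.0489
gripper_force: 73.8
shift [-0.3411, 0.1425, -0.1249] yaw 0.2114 | now [0.438  0.2951 0.045 ] ang 11.61 j6 0.34 t 14.9 w 0.0489
top0.npz rect [646.1 -10.4] [76.3 88.5] 89.3 circ [646.2 -10.9] z [-0.0001  0.0023  0.005   0.008   0.0102]
w5.npz rect [635.7 -19.7] [71.3 89.2] 39.9 circ [641.3 -13.9] z [0.0029 0.0035 0.0044 0.0079 0.0091]
w5.npz rect [ 624.2 -237.1] [179.3  92.2] 83.6 circ [ 624.4 -237. ] z [0.003  0.0035 0.0042 0.0064 0.0089]
```

```bash
python3 -m jog '{"delta_pos":[[0,0,-0.03],[0,0,-0.08],[-0.02,0.008,-0.12],[-0.07,0.03,-0.126],[-0.12,0.051,-0.126],[-0.17,0.072,-0.126],[-0.22,0.093,-0.126],[-0.27,0.114,-0.126],[-0.315,0.133,-0.126],[-0.336,0.142,-0.126],[-0.34,0.143,-0.126],[-0.34,0.143,-0.126]],"yaw":[0,0,-0.05,-0.1,-0.15,-0.2,-0.25,-0.31,-0.31,-0.31,-0.31,-0.31],"fingers":[-1,-1,-1,-1,-1,-1,-1,-1,-1,-1,-1,-1]}'; python3 - <<'E'
from h import *
im,d,K,W=shot("wrist","w7.png"); np.savez("w7.npz",im=im,d=d,K=K,W=W)
go(.6455,-.0107,.019,29.3)
E
```

```text
clock: 16.4
eef_pos: [0.6454, -0.0091, 0.1694]
tcp_rot: [0.505, 0.863, 0.0, -0.0]
ft_force: [0.7, -0.1, -2.6]
width: 0.0486
gripper_force: 73.8
shift [-0.0018, -0.0008, 0.1505] yaw 0.0018 | now [ 0.6453 -0.0088  0.1695] ang 29.41 j6 -0.57 t 16.45 w 0.0489
```

View pics/w7.png

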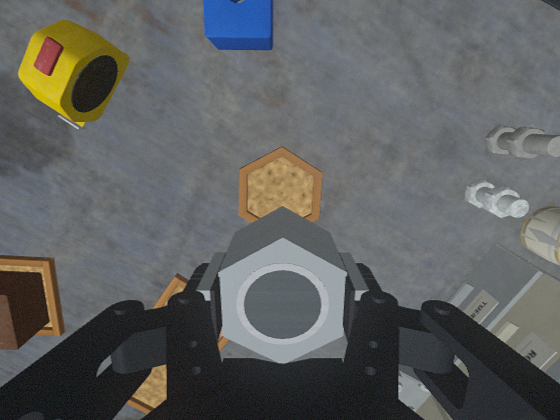

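The hex hangs level and its flats are parallel to the tray sides (u 240 and 322, apex at (282,147)). I'll check the tray centre and how close the cabinet and tape come.

```bash
python3 - <<'E'
from pile import *
D=np.load("w7.npz"); im,d,K,W=[D[k] for k in("im","d","K","W")]; P=cloud(d,K,W)
hsv=cv2.cvtColor(im,cv2.COLOR_BGR2HSV); m=cv2.inRange(hsv,(5,90,80),(25,255,255)); m[205:]=0
b,c,a=blob(m>0,(282,185)); p=np.argwhere(b)[:,::-1]
v=p[:,1].min(); ap=[p[p[:,1]<=v+1][:,0].mean(),v]
rows=range(180,204); L=np.median([p[p[:,1]==r][:,0].min() for r in rows]); Rr=np.median([p[p[:,1]==r][:,0].max() for r in rows]); print(ap,L,Rr)
A,B,C=ray([ap,[L,192],[Rr,192]],.008,K,W)[:,:2]; t=(C-B)/np.linalg.norm(C-B); n=np.array([-t[1],t[0]]); mid=(B+C)/2; s=(A-mid)@n
print(np.linalg.norm(C-B),np.degrees(np.arctan2(t[1],t[0])),"centre",(mid+n*s-n*np.sign(s)*.0462).round(4))
T=np.load("top0.npz"); Q=cloud(T["d"],T["K"],T["W"]); q=Q[(Q[...,2]>.03)&(np.hypot(Q[...,0]-.6455,Q[...,1]+.0107)<.25)]
print("near things in top:",q[:,0].min() if len(q) else None, np.sort(np.hypot(q[:,0]-.6455,q[:,1]+.0107))[:3].round(3))
E
```

```text
[np.float64(281.1818181818182), np.int64(147)] 239.0 320.0
0.07890803540439854 29.291217644808903 centre [ 0.6448 -0.0126]
near things in top: 0.42985395355464723 [0.131 0.131 0.132]
```

```bash
python3 -m jog '{"delta_pos":[[-0.001,-0.001,0.05],[-0.001,-0.001,0.1],[-0.001,-0.001,0.135],[-0.001,-0.001,0.146],[-0.001,-0.001,0.1505],[-0.001,-0.001,0.152],[-0.001,-0.001,0.152],[-0.001,-0.001,0.152]],"yaw":[0,0,0,0,0,0,0,0],"fingers":[-1,-1,-1,-1,-1,-1,-1,-1]}'
```

```text
clock: 17.45
eef_pos: [0.6457, -0.0111, 0.0181]
tcp_rot: [0.505, 0.863, 0.0, 0.0]
ft_force: [-0.2, -0.6, -3.2]
width: 0.0487
gripper_force: 73.5
```

```bash
python3 -m jog '{"delta_pos":[[0,0,0.0007],[0,0,0.0007],[0,0,0.0007],[0,0,0.0007],[0,0,0.0007],[0,0,-0.02],[0,0,-0.07],[0,0,-0.13],[0,0,-0.18],[0,0,-0.18]],"yaw":[0,0,0,0,0,0,0,0,0,0],"fingers":[-1,0,1,1,1,1,1,1,1,1]}'; python3 - <<'E'
from h import *
im,d,K,W=shot("wrist","w8.png"); np.savez("w8.npz",im=im,d=d,K=K,W=W)
go(.4469,.2541,.2,12.0)
from tray import *; from tops import tops
tops('w8.npz',.040,.058,.048,200,360,100,260)
E
```

```text
clock: 18.7
eef_pos: [0.6468, -0.0111, 0.204]
tcp_rot: [0.505, 0.863, 0.002, 0.004]
ft_force: [0.5, 1.1, -1.6]
width: 0.0855
gripper_force: 0.0
shift [0.3288, -0.0435, -0.0002] yaw 0.3031 | now [ 0.646  -0.0111  0.2008] ang 29.37 j6 -0.57 t 18.75 w 0.0855
w8.npz [646.6 -11.7] [49.5 56.1] 30.2 z 0.0492
```

The hex is in its tray at (0.6466,-0.0117), with its top at 49 mm. Next is the bar.

```bash
python3 -m jog '{"delta_pos":[[0.05,-0.006,0],[0.11,-0.014,0],[0.17,-0.022,0],[0.23,-0.03,0],[0.285,-0.038,0],[0.32,-0.042,0],[0.329,-0.0435,0],[0.329,-0.0435,0],[0.329,-0.0435,0]],"yaw":[0.05,0.1,0.15,0.2,0.25,0.303,0.303,0.303,0.303],"fingers":[1,1,1,1,1,1,1,1,1]}'; python3 - <<'E'
from h import *
im,d,K,W=shot("wrist"); np.savez("w9.npz",im=im,d=d,K=K,W=W)
go(.4469,.2541,.012,12)
from tops import tops
tops('w9.npz',.024,.038,.0305,180,380,0,260)
E
```

```text
clock: 19.88
eef_pos: [0.4466, 0.2536, 0.197]
tcp_rot: [0.629, 0.777, -0.0, 0.0]
ft_force: [-0.4, 0.5, 0.4]
width: 0.0857
gripper_force: 0.0
shift [0.0006, 0.0004, 0.1851] yaw -0.0008 | now [0.4467 0.2535 0.1971] ang 11.95 j6 0.26 t 19.93 w 0.0857
w9.npz [446.2 254.3] [ 59.8 148.4] 12.2 z 0.0309
w9.npz [369.1 387. ] [46.5  4.2] 30.4 z 0.031
```

```bash
python3 -m jog '{"delta_pos":[[0.0004,0.0003,0.06],[0.0004,0.0003,0.12],[0.0004,0.0003,0.17],[0.0004,0.0003,0.187],[0.0004,0.0003,0.191],[0.0004,0.0003,0.191],[0.0004,0.0003,0.191],[0.0004,0.0003,0.191],[0.0004,0.0003,0.191],[0.0004,0.0003,0.191],[0.0004,0.0003,0.191]],"yaw":[0,0,0,0,0,0,0,0,0,0,0],"fingers":[1,1,1,1,1,1,0,-1,-1,-1,-1]}' 100; python3 -c "
from h import *
go(.6255,-.2365,.17,-6.4)"
```

```text
clock: 21.3
eef_pos: [0.4471, 0.2552, 0.0083]
tcp_rot: [0.629, 0.777, 0.001, 0.0]
ft_force: [-4.4, -2.0, 13.4]
width: 0.0577
gripper_force: 109.5
shift [-0.518, 0.0725, -0.1619] yaw 0.3214 | now [0.4471 0.2552 0.0083] ang 12.01 j6 0.26 t 21.3 w 0.0577
```

```bash
python3 -m jog '{"delta_pos":[[0,0,-0.02],[0,0,-0.07],[0,0,-0.13],[-0.03,0.004,-0.165],[-0.08,0.011,-0.165],[-0.14,0.02,-0.165],[-0.2,0.028,-0.165],[-0.26,0.036,-0.165],[-0.31,0.043,-0.165],[-0.36,0.05,-0.165],[-0.41,0.057,-0.165],[-0.44,0.0615,-0.165]],"yaw":[0,0,0,0,0.05,0.1,0.15,0.2,0.25,0.3,0.3214,0.3214],"fingers":[-1,-1,-1,-1,-1,-1,-1,-1,-1,-1,-1,-1]}'; python3 - <<'E'
from h import *
im,d,K,W=shot("wrist","w10.png"); np.savez("w10.npz",im=im,d=d,K=K,W=W)
go(.6255,-.2365,.17,-6.4)
E
```

```text
clock: 22.8
eef_pos: [0.598, -0.1649, 0.1708]
tcp_rot: [0.746, 0.666, -0.0, -0.0]
ft_force: [0.4, -0.1, -7.8]
width: 0.0577
gripper_force: 111.1
shift [-0.0658, 0.0345, 0.0007] yaw -0.0023 | now [ 0.5987 -0.1672  0.1706] ang -6.53 j6 -0.2 t 22.85 w 0.0578
```

View pics/w10.png

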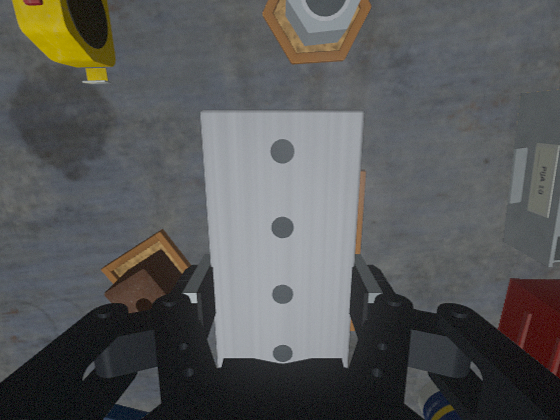

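The bar is held and covers its tray, whose right rim shows at u≈361. The hex is in its tray at the top and the block's tray is at left. I'll check the bar's level and its position relative to the tool.

```bash
python3 - <<'E'
from pile import *
D=np.load("w10.npz"); im,d,K,W=[D[k] for k in("im","d","K","W")]; P=cloud(d,K,W)
q=P[125:340,225:340].reshape(-1,3); q=q[(q[:,2]>.14)&(q[:,2]<.25)]
A=np.c_[q[:,:2],np.ones(len(q))]; c=np.linalg.lstsq(A,q[:,2],rcond=None)[0]; print("slopes",c[:2].round(4),"z",np.median(q[:,2]).round(4))
c=ray([[202,112],[363,112]],.1925,K,W)[:,:2]; m=c.mean(0); t=(c[1]-c[0])/np.linalg.norm(c[1]-c[0]); print("end mid",m.round(4),"ang",np.degrees(np.arctan2(t[1],t[0])).round(2),"centre",(m-np.array([-t[1],t[0]])*.075).round(4))
E
```

```text
slopes [-0.0022  0.0003] z 0.1934
end mid [ 0.6067 -0.0929] ang -6.6 centre [ 0.598  -0.1674]
```

```bash
python3 -m jog '{"delta_pos":[[-0.03,0.017,0],[-0.06,0.032,0.03],[-0.0658,0.0345,0.06],[-0.0658,0.0345,0.08],[-0.0658,0.0345,0.08],[-0.0658,0.0345,0.08]],"yaw":[0,0,0,0,0,0],"fingers":[-1,-1,-1,-1,-1,-1]}'; python3 -c "
from h import *
go(.6255,-.2365,.012,-6.4)"
```

```text
clock: 23.6
eef_pos: [0.6254, -0.2317, 0.0928]
tcp_rot: [0.745, 0.667, 0.0, 0.001]
ft_force: [-0.7, -0.6, -6.4]
width: 0.0578
gripper_force: 110.9
shift [-0.0047, 0.0005, 0.0808] yaw 0.0004 | now [ 0.6254 -0.2317  0.0928] ang -6.38 j6 -0.28 t 23.6 w 0.0578
```

```bash
python3 -m jog '{"delta_pos":[[-0.003,0.0003,0.02],[-0.0045,0.0005,0.045],[-0.0045,0.0005,0.06],[-0.0045,0.0005,0.06],[-0.0045,0.0005,0.06]],"yaw":[0,0,0,0,0],"fingers":[-1,-1,-1,-1,-1]}'; python3 -c "
from h import *
go(.6255,-.2365,.012,-6.4)"
```

```text
clock: 24.22
eef_pos: [0.6254, -0.2367, 0.0322]
tcp_rot: [0.746, 0.666, 0.0, 0.001]
ft_force: [0.0, -0.1, -6.5]
width: 0.0573
gripper_force: 110.8
shift [0.0002, 0.0001, 0.0202] yaw -0.0002 | now [ 0.6254 -0.2367  0.0322] ang -6.41 j6 -0.29 t 24.23 w 0.0573
```

```bash
python3 - <<'E'
from h import *
im,d,K,W=shot("wrist","w11.png"); np.savez("w11.npz",im=im,d=d,K=K,W=W)
E
```

```text
(no output)
```

View pics/w11.png

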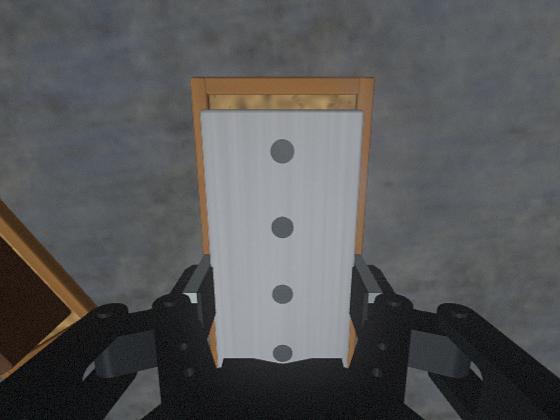

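The bar is centred sideways over its tray (rim u 192–374, bar u 202–363). I'll check the lengthwise position from the far rim edge at v≈78.

```bash
python3 - <<'E'
from h import *
D=np.load("w11.npz"); K,W=D["K"],D["W"]
c=ray([[192,78],[374,78]],.008,K,W)[:,:2]; t=c[1]-c[0]; print(np.linalg.norm(t)); t/=np.linalg.norm(t)
print("ang",np.degrees(np.arctan2(t[1],t[0])),"tray centre",(c.mean(0)-np.array([-t[1],t[0]])*.09).round(4))
c=ray([[202,111],[363,111]],.054,K,W)[:,:2]; print("bar centre",(c.mean(0)-np.array([-t[1],t[0]])*.075).round(4))
E
```

```text
0.08854820813712574
ang -6.496412077502711 tray centre [ 0.6259 -0.2378]
bar centre [ 0.6254 -0.2388]
```

```bash
python3 -m jog '{"delta_pos":[[0,0,0.01],[0,0,0.017],[0,0,0.0205],[0,0,0.0205],[0,0,0.0205]],"yaw":[0,0,0,0,0],"fingers":[-1,-1,-1,-1,-1]}'
```

```text
clock: 24.9
eef_pos: [0.6249, -0.2365, 0.0114]
tcp_rot: [0.746, 0.666, -0.0, -0.0]
ft_force: [-4.5, 2.1, 0.9]
width: 0.0577
gripper_force: 112.3
```

On the floor: the weight has come off the wrist. Releasing and lifting clear.

```bash
python3 -m jog '{"delta_pos":[[0,0,0],[0,0,0],[0,0,0],[0,0,0],[0,0,-0.02],[0,0,-0.07],[0,0,-0.13],[0,0,-0.19],[0,0,-0.22],[0,0,-0.22]],"yaw":[0,0,0,0,0,0,0,0,0,0],"fingers":[0,1,1,1,1,1,1,1,1,1]}'; python3 - <<'E'
from tops import *
im,d,K,W=shot("wrist"); np.savez("w12.npz",im=im,d=d,K=K,W=W)
im2,d,K,W=shot("top"); np.savez("t2.npz",im=im2,d=d,K=K,W=W)
cv2.imwrite("pics/f.png",np.vstack([im[:,:],])); cv2.imwrite("pics/t2.png",im2)
tops('w12.npz',.027,.045,.033,150,400,60,330)
for s in [(.031,.035,.033,165,210,160,200)]: tops('t2.npz',.022,.045,.033,165,210,160,200)
P=cloud(d,K,W); t=P[242:258,276:300]; t=t[t[...,2]>.05]; print("tape",t.min(0).round(3),t.max(0).round(3))
E
```

```text
clock: 26.15
eef_pos: [0.6256, -0.2368, 0.2357]
tcp_rot: [0.746, 0.666, 0.001, 0.003]
ft_force: [1.2, 0.2, -0.7]
width: 0.0857
gripper_force: 0.0
w12.npz [ 484.5 -251.6] [ 9.2 33.5] 25.7 z 0.0355
w12.npz [ 625.3 -237.8] [148.5  59.9] 83.6 z 0.034
tape [ 0.432 -0.028  0.05 ] [0.469 0.024 0.077]
```

View pics/t2.png

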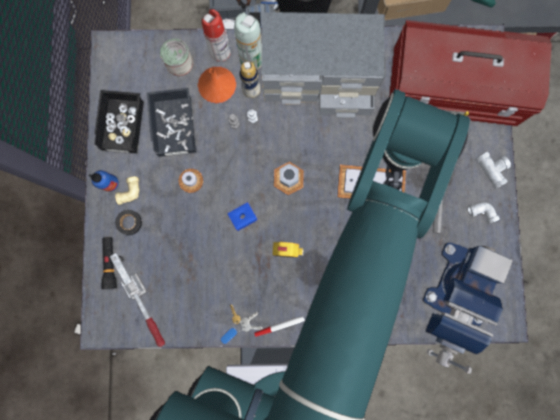

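The top view shows the disc (190,181), hex (289,178) and bar (≈372,184) in their trays. The block's tray is hidden by the arm, but it was checked earlier. The tape is unmoved and the gripper is clear, so I'll hand in.

```bash
python3 -c "
from bench import env
print(env.finish_job())"
```

```text
the job is handed in; nothing more can be done
None
```

I put all four pieces in their own trays, upright and released, and handed the job in after about 26 s with the tape measure unmoved; after each release I measured every centre within about 3 mm of its tray's, but the hand-in returned no verdict.

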